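# Dispense one core plug and slide it into the staging bay

### The arm

A 6-joint arm with a two-finger parallel gripper is mounted at the origin on the work surface. World frame = base frame: x ahead of the robot, y to its left, z up, the work surface at z = 0. Lengths are in m, angles in degrees, forces in N, time in s.
With the tool pointing down it reaches from about 0.25 to 0.725 m from the base axis. Payload 9.7 kg.
Tool frame: the origin (TCP) lies midway between the tips of the shut fingers; the grasp point (between the pads) lies 19 mm behind it; x points along the fingers, y is the direction in which the jaws open and shut, and the axes are right-handed (so a half turn about x gives the same grasp; the last joint's range is limited). The gripper opens to 85 mm and grips with 20 to 120 N. Pads are 22 mm wide; open, the fingers measure 114 mm over their backs; the gripper's body (76 mm by 85 mm) begins 54 mm behind the grasp point. The pads swing forward as they close: fully open they stand 13 mm farther back than shut.
Start: joints at [-71.047, 4.979, 10.078, 95.1, 0, 90], TCP at [0.179, -0.52, 0.197] pointing down, gripper open.
Joint ranges: [-179.16, 179.16], [-48.56, 103.87], [-65.8, 70.77], [-126.05, 130.52], [-82.76, 87.17], [-180, 180]. Speed limits (degrees/s): [127.2, 127.2, 147.25, 180, 180, 180].

### API

Orientations are given as [roll, pitch, yaw] about the fixed x, y, z axes, in that order (R = Rz(yaw) Ry(pitch) Rx(roll)).
In Python, from workcell import bot, cams gives the robot as it stands.
- The arm moves only by the tool apply_moves, never from a script. Its argument "commands" is a list of rows, each a list of 5 numbers: the shift along the tool's x, y, z in m, then the turn about the tool's x in rad, then the opening, from -1 (shut) to 1 (fully open). In form: [[tx, ty, tz, roll, hand], ...]. A call has 1 to 12 rows; each row is the pose to reach, as a shift and turn from the pose measured when the call began, along the tool's axes at that moment; what a row does not reach only later rows make up. A row lasts 1/10 s, in which the tool goes at most 50 mm and 8.59 degrees, less where a joint would pass 70% of its speed; a pose out of reach is approached as far as the arm can. A call with a gripper value outside its range is refused whole. The fingers move at their own pace and stop on an object; "newtons" is the grip in N (left out, the last holds). Time passes only in rows, so rows that repeat a pose let the fingers close. It gives the time, the measured TCP pose, the force and the opening at its end, in the units of the state.
- bot.get_obs(): the state, without advancing time (a new reading comes with each control period).
- cams.camera(name): name is "scene" or "side" or "wrist"; returns a dict with "frame" (420x560x3 uint8, blue, green, red), "depth" (420x560 float32, m along the optical axis (not along the pixel's ray), 0 where there is no reading), "camera_matrix" (3x3 intrinsics, pixels), "R" (3x3) and "t" (3): a world point X has camera coordinates R X + t; the wrist camera has in their place "mount" (4x4, takes a point from camera to tool coordinates, whose origin is the TCP and whose axes are the tool frame's). Camera axes: x right, y down, z forward; pixel columns grow to the right and rows downward; lengths in m; the calibration is good to about 2 mm. A picture is of the moment at which its call begins: read the wrist's pose just before it.
- bot.job_done(): hands the job in, once; it reports no verdict.
Trained networks look in the newest picture that a camera, given by its name, has taken for a name from the list of things; names that differ only in an ending like _2 or _b are one class to them, and where a whole thing is asked for, a point or a joint stands for the part that bears it (a point fixed in the world has none). Each returns a list of dicts, best first, with "confidence" (0 to 1); they miss things now and then, are a little off and sometimes report something else, mostly with a low value. They report only what shows in the picture. A call takes as long as a camera call. They do not tell look-alikes from the thing itself.
- cams.spot_in(name, camera): "rect" ([left, top, right, bottom] in pixels, round what is visible of it).
The state is a dict: "time": time; "q": joint angles; "qd": joint speeds; "joint_efforts": joint torques, N m; "ee_pos": TCP position; "tcp_rot": TCP orientation; "wrist_force": force on the tool from outside, world axes, zero at the start; "torque": the same for the moment, N m; "opening": finger opening in m.
Only numpy, scipy, OpenCV 4.12 (cv2) and the standard library are available. Lean on these libraries where they do the work, as an engineer would, in place of code of your own. Each camera call takes 0.05 s, during which the arm holds its last target. There are 200 camera calls.

### The job

With a fingertip, press the plunger of the core-plug dispenser all the way down once and let it come fully back up, so that one plug comes out onto the bench. Then push that plug sideways along the bench top, never picking it up, until it lies flat about midway along the staging bay, wholly between its two rails, and leave it there. Keep the other plugs in the dispenser and leave the loose tools and parts around where they are.

Things in the scene. Friction and masses are not known exactly. Their poses are not given: they have to be found in the camera images.
- dispenser: grey steel dispenser, fixed; origin on the bench under the centre of the plug stack; its -x points out of the outlet. Open-topped square magazine 55 x 55 mm, 52 mm tall, with three stacked plugs; outlet: the 18 mm high gap under its front wall, whose face is 28 mm from the origin. Behind (+x) a housing 46 mm high, 55 mm wide runs to 134 mm from the origin. Foot flanges 4 mm high, 91 mm wide over all
- outlet (a point): middle of the outlet, on the bench, at the dispenser's front face; axes as the dispenser's (plugs leave along -x). Each full press of the plunger drives a blade (2.5 mm per mm of plunger) that pushes the bottom plug straight out, so that its centre lies about 65 mm from here; released, the blade springs back and the stack drops by one plug
- plunger_top (a point): centre of the top of the plunger's black mushroom knob (36 mm diameter, 12 mm thick) on the dispenser's housing; 110 mm above the bench when up, 70 mm when fully pressed; pressed straight down; 85 mm behind the stack centre (dispenser +x)
- plunger (a joint): plunger travel in m: 0 up, 0.040 fully down; a spring pushes it back with about 4.4 N at the top and 7.6 N at the bottom; with the plugs' friction a press takes about 10 N
- plug0: the bottom plug of the stack, the one that comes out first: a brass core plug, a disc 44 mm in diameter, 14 mm tall, about 30 g, closed face up; origin at the centre of its underside. After a full press at 60 mm/s or slower it lies on the bench about 93 mm in front of the stack centre (dispenser -x), its nearer edge about 43 mm from the dispenser's face; a fast press shoots it farther
- plug1: same kind of plug, second in the stack; stays in the dispenser
- plug2: same kind of plug, on top of the stack; stays in the dispenser
- bay: staging bay, fixed: two straight parallel steel rails, 18 mm high, 70 mm long, 80 mm apart inside, foot flanges outward (120 mm over all); no floor, open at both ends. Origin on the bench at its middle; the rails run along its y axis, x goes across. It stands to one side or the other of where plugs come out, centre about 95 to 110 mm away, one open end facing that spot
- dish: round steel magnetic parts dish with nuts in it, fixed, 64 mm diameter, 22 mm tall, on the other side of the lane from the bay, 95 to 110 mm from where plugs come out; origin at the centre of its underside
- socket_tall: upright steel socket, 28 mm diameter, 60 mm tall, standing beyond the outlet lane; origin at the centre of its underside
- socket_short: upright steel socket, 32 mm diameter, 36 mm tall, standing beside the dispenser; origin at the centre of its underside
- spark_plug: spark plug lying on its side, 70 mm long, 21 mm thick, white insulator; origin on the bench under its middle
- wrench: open wrench lying flat; origin on the bench under it
- screwdriver: screwdriver lying flat; origin on the bench under it
- spray_can: upright spray can, 58 mm diameter, 170 mm tall; origin at the centre of its underside
- tappet: upright dark steel valve tappet, a cylinder 32 mm in diameter, 26 mm tall (not a core plug); origin at the centre of its underside
There are look-alikes about, which are no part of the job. Of the things like the dispenser, leave any that is blue or purple; of the rest the larger one is meant.

How it is judged:
By the outcome, as a careful person would: the job done as asked, in the order asked, and still so for the second after the job is handed in, with the robot touching nothing.
It also fails if it takes over 48 s, if anything falls off the work surface, if the arm or the gripper's body presses on something with over 40 N, if the wrist force passes 120 N, or if a joint passes its speed limit or range.

## Working session

There is one attempt and no reset: what is moved stays moved. The work goes in short steps, Python scripts to look and compute and a tool call to move; the robot and the scene stay as the last step left them, time stands still between calls to the robot, and variables do not carry over. Pictures are saved under pics/ and viewed, about 8 in all and at most 12, crops included, and the job is handed in when it is done.

Besides the shell and the picture viewer there is one more tool, called after "Request:" by a JSON object that holds its "op" and its "data". apply_moves: Moves the arm, as the interface text tells. Its arguments: {"type":"object","properties":{"commands":{"type":"array"},"newtons":{"type":"number"}},"required":["commands"]}

```bash
mkdir -p pics; ls; cat > h.py <<'E'
import numpy as np, cv2
from workcell import bot, cams
def world(c,u,v,z=None):
    K=np.array(c["camera_matrix"]);R=np.array(c["R"]);t=np.array(c["t"]).ravel()
    r=np.linalg.inv(K)@[u,v,1.]
    if z is None: return R.T@(r*c["depth"][int(v),int(u)]-t)
    o=-R.T@t; d=R.T@r
    return o+d*(z-o[2])/d[2]
def cloud(c):
    K=np.array(c["camera_matrix"]);R=np.array(c["R"]);t=np.array(c["t"]).ravel()
    v,u=np.mgrid[0:420,0:560]; p=np.stack([u,v,np.ones_like(u)],-1)@np.linalg.inv(K).T
    return (p*c["depth"][...,None]-t)@R
E
python3 - <<'E'
from h import *
print(bot.get_obs())
for n in("scene","side"):
    c=cams.camera(n); cv2.imwrite(f"pics/{n}0.png",cv2.resize(c["frame"],(800,600)))
    np.savez(f"{n}0.npz",**c)
    for k in "dispenser plunger plug0 bay dish socket_tall socket_short spark_plug tappet spray_can wrench screwdriver".split():
        for d in cams.spot_in(k,n)[:3]:
            l,t,r,b=d["rect"]; 
            print(n,k,round(d["confidence"],2),np.round(d["rect"]),np.round(world(c,min((l+r)/2,559),min((t+b)/2,419)),3))
E
```

```text
pics
{'time': 0.0, 'q': array([-7.10473967e+01,  5.01110139e+00,  1.00360148e+01,  9.50987805e+01,
        2.42537808e-04,  9.00016314e+01]), 'qd': array([-0.00860269, -0.04878341,  0.00165713, -0.03785621,  0.04292073,
        0.02303255]), 'joint_efforts': array([ 5.29457539e-04, -5.20395541e+01,  4.64796317e+01,  1.63446693e-02,
        7.77834816e-05,  1.61836232e-05]), 'ee_pos': array([ 0.1785497 , -0.51993864,  0.19649705]), 'tcp_rot': array([-90.18649459,  89.92613243, 108.76447717]), 'wrist_force': array([ 0.60083302, -0.31357775,  0.05319015]), 'torque': array([-0.00934706,  0.03872122, -0.02573499]), 'opening': 0.08562443302122813}
scene dispenser 0.87 [173. 214. 215. 257.] [ 0.692 -0.126  0.031]
scene dispenser 0.85 [358. 198. 408. 239.] [0.394 0.22  0.031]
scene dispenser 0.84 [281. 221. 351. 283.] [0.573 0.141 0.044]
scene plunger 0.66 [277. 120. 292. 142.] [ 0.333 -0.115  0.086]
scene plunger 0.63 [316. 236. 335. 252.] [0.58  0.168 0.109]
scene plunger 0.52 [194. 218. 202. 234.] [ 0.685 -0.111  0.076]
scene plug0 0.61 [288. 229. 304. 245.] [0.563 0.079 0.041]
scene bay 
[... 1120 characters left out ...]
.131  0.076]
side plunger 0.58 [208. 155. 214. 172.] [0.383 0.23  0.07 ]
side plug0 0.47 [278. 192. 290. 201.] [0.561 0.077 0.042]
side bay 0.82 [233. 218. 270. 254.] [ 0.459 -0.015 -0.002]
side dish 0.74 [318. 215. 345. 234.] [ 0.668 -0.012  0.003]
side socket_tall 0.87 [287. 235. 298. 262.] [ 0.536 -0.137  0.05 ]
side socket_tall 0.64 [260. 293. 300. 365.] [ 0.471 -0.321  0.007]
side socket_short 0.63 [313. 181. 324. 200.] [0.663 0.108 0.029]
side socket_short 0.24 [292.  92. 313. 147.] [0.682 0.394 0.101]
side tappet 0.58 [242. 147. 258. 159.] [0.509 0.352 0.02 ]
side spray_can 0.63 [291.  89. 314. 145.] [0.685 0.4   0.105]
side screwdriver 0.6 [350. 283. 368. 370.] [ 0.623 -0.358  0.024]
```

View pics/scene0.png

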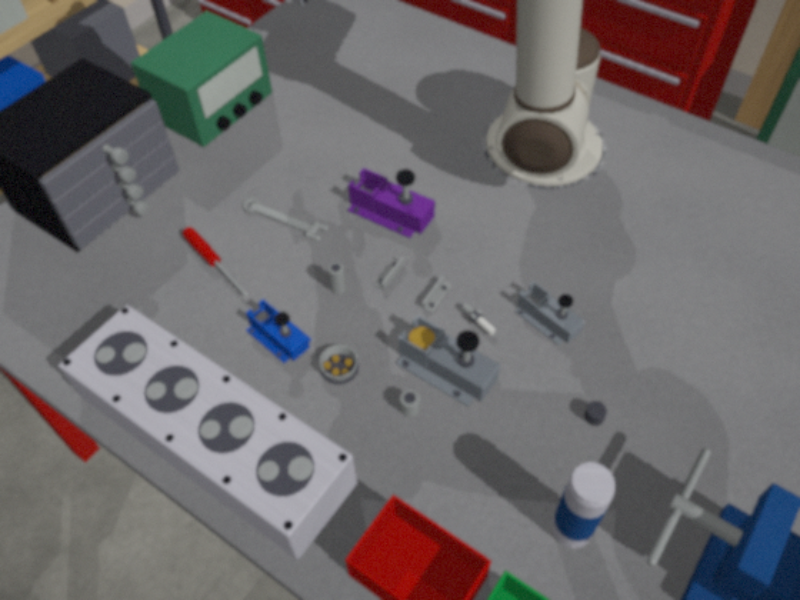

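```bash
python3 - <<'E'
from h import *
C={n:dict(np.load(n+"0.npz")) for n in("scene","side")}
P=np.concatenate([cloud(c)[c["depth"]>0] for c in C.values()])
# height map 0.3..0.75 x -0.25..0.3
S=1000; x0,x1,y0,y1=.28,.76,-.24,.28
m=(P[:,0]>x0)&(P[:,0]<x1)&(P[:,1]>y0)&(P[:,1]<y1)&(P[:,2]<.18); Q=P[m]
H=np.zeros((int((x1-x0)*S)//2,int((y1-y0)*S)//2))
np.maximum.at(H,(np.minimum(((x1-Q[:,0])*S/2).astype(int),H.shape[0]-1),np.minimum(((y1-Q[:,1])*S/2).astype(int),H.shape[1]-1)),Q[:,2])
im=cv2.applyColorMap(np.uint8(np.clip(H/.12,0,1)*255),cv2.COLORMAP_JET)
im=cv2.resize(im,None,fx=2.4,fy=2.4,interpolation=0)
cv2.imwrite("pics/top.png",im); print(im.shape)
f=C["scene"]["frame"][150:310,200:420]; cv2.imwrite("pics/crop.png",cv2.resize(f,None,fx=3.6,fy=3.6,interpolation=2))
E
```

```text
(576, 624, 3)
```

The dispenser candidates in the scene picture are purple (390,200), blue (278,330), small grey (548,312) and large grey (445,360). Purple and blue are excluded, so I take the large grey one. The bay is at (413,280) and the dish at (338,363).

View pics/crop.png

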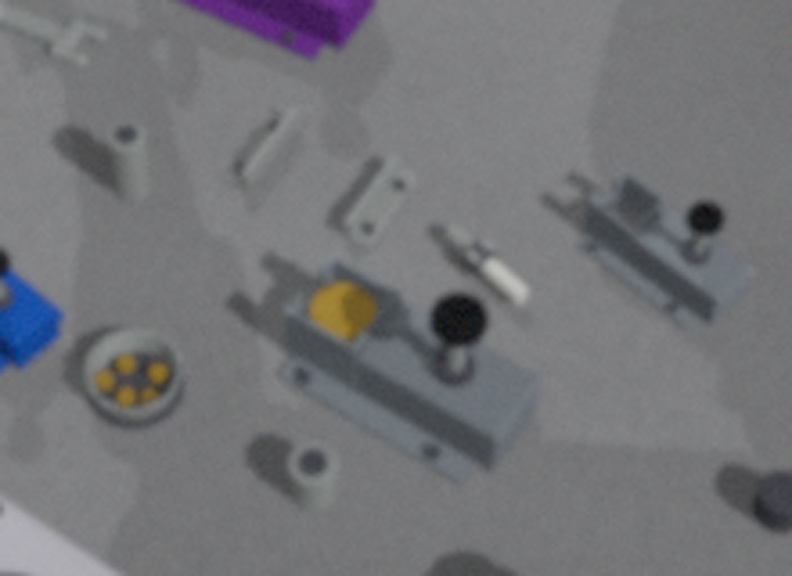

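View pics/top.png

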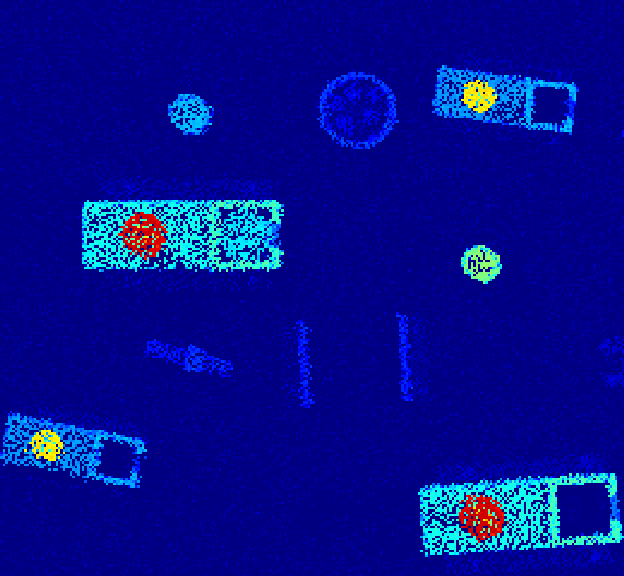

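```bash
python3 - <<'E'
from h import *
C={n:dict(np.load(n+"0.npz")) for n in("scene","side")}
for n,c in C.items():
    P=cloud(c); m=c["depth"]>0
    def sel(x0,x1,y0,y1,z0,z1): 
        return P[m&(P[...,0]>x0)&(P[...,0]<x1)&(P[...,1]>y0)&(P[...,1]<y1)&(P[...,2]>z0)&(P[...,2]<z1)]
    k=sel(.5,.65,.1,.25,.1,.118); print(n,"knob",len(k),k.mean(0),k.min(0),k.max(0))
    k=sel(.5,.68,.03,.26,.038,.058); r=cv2.minAreaRect(np.float32(k[:,:2]*1000)); print("disp",len(k),r)
    for nm,b in dict(bay=(.4,.52,-.1,.08,.012,.026),dish=(.62,.72,-.07,.04,.012,.03),tall=(.5,.6,-.16,-.08,.045,.07),short=(.62,.7,.09,.16,.028,.045)).items():
        k=sel(*b)
        if len(k)>3: print(nm,len(k),k[:,2].max(),cv2.minAreaRect(np.float32(k[:,:2]*1000)),k.mean(0).round(3))
    # rails clusters
    k=sel(.4,.52,-.1,.08,.013,.026)
    _,l,ce=cv2.kmeans(np.float32(k[:,:2]),2,None,(3,50,1e-5),5,2)
    for i in(0,1): print("rail",ce[i],cv2.minAreaRect(k[l.ravel()==i][:,:2].astype(np.float32)*1000))
E
```

```text
scene knob 199 [0.56623614 0.162363   0.10908482] [0.54438493 0.14423099 0.10063343] [0.5832504  0.18001881 0.11665348]
disp 1445 ((604.065185546875, 128.97900390625), (163.31741333007812, 139.17868041992188), 89.72573852539062)
bay 118 0.022558251105490257 ((459.61431884765625, -14.947746276855469), (72.472900390625, 90.73477935791016), 4.0571136474609375) [ 0.46  -0.014  0.017]
dish 241 0.027953729683272067 ((668.424072265625, -16.928001403808594), (61.79486846923828, 62.01718521118164), 16.681428909301758) [ 0.667 -0.02   0.018]
tall 114 0.06533380676133402 ((541.532958984375, -119.72602081298828), (29.62241554260254, 25.773494720458984), 68.0475082397461) [ 0.543 -0.118  0.057]
short 159 0.042372300614617046 ((665.4749145507812, 122.97492980957031), (30.431182861328125, 30.26837730407715), 49.86778259277344) [0.667 0.124 0.036]
rail [0.45613074 0.02741063] ((455.6887512207031, 27.56885528564453), (70.65963745117188, 5.414543628692627), 3.146865129470825)
rail [ 0.46216533 -0.0560172 ] ((462.5830078125, -56.677391052246094), (72.51555633544922, 7.072357654571533), 4.5260910987854)
[... 403 characters left out ...]
6939654335 ((668.4004516601562, -18.756122589111328), (65.7704086303711, 61.410865783691406), 75.02525329589844) [ 0.669 -0.016  0.018]
tall 132 0.06389425289150545 ((539.2845458984375, -121.50569915771484), (29.43302345275879, 25.690580368041992), 78.09193420410156) [ 0.539 -0.125  0.057]
short 82 0.0416109705633332 ((663.8654174804688, 119.88330841064453), (30.19114875793457, 28.382286071777344), 87.87351989746094) [0.663 0.117 0.035]
rail [0.4573904  0.02616182] ((457.69866943359375, 25.15821075439453), (68.18964385986328, 14.27940845489502), 5.039568901062012)
rail [ 0.46105593 -0.05767656] ((461.40966796875, -56.65528869628906), (69.39568328857422, 9.972526550292969), 4.120415210723877)
```

The crop confirms it: the large grey dispenser has brass in its magazine (340,308) and a black knob (458,320), with the bay rails at (268,145) and (375,200). The height map shows the dispenser aligned with world y, its outlet toward -y.
- **Knob:** about (0.565, 0.160).
- **Expected plug:** about (0.565, -0.018).
- **Bay centre:** about (0.459, -0.015), with its axis turned about 4° from world x.

```bash
cat >> h.py <<'E'
from scipy.spatial.transform import Rotation as Ro
def tool():
    o=bot.get_obs(); R=Ro.from_euler("xyz",o["tcp_rot"],degrees=True).as_matrix(); return o,np.array(o["ee_pos"]),R
def shift(*targets):
    o,p,R=tool(); print("t",o["time"],"p",p.round(4),"f",np.round(o["wrist_force"],1),"open",round(o["opening"],4))
    print("toolY",R[:,1].round(3),"yaw of toolY",np.degrees(np.arctan2(R[1,1],R[0,1])).round(2),"toolX",R[:,0].round(3))
    for t in targets: print(t,"->",(R.T@(np.array(t)-p)).round(4))
E
python3 -c "
from h import *
shift((.565,.160,.16),(.45,-.1,.197),(.565,.160,.197))"
```

```text
t 1.3 p [ 0.1786 -0.5202  0.1972] f [ 0.6  0.6 -0. ] open 0.0855
toolY [ 0.325 -0.946  0.   ] yaw of toolY -71.05 toolX [ 0. -0. -1.]
(0.565, 0.16, 0.16) -> [ 0.0372 -0.5178 -0.5863]
(0.45, -0.1, 0.197) -> [ 2.000e-04 -3.093e-01 -3.931e-01]
(0.565, 0.16, 0.197) -> [ 2.000e-04 -5.178e-01 -5.863e-01]
```

Request:
{"op": "apply_moves", "data": {"commands": [[0,-0.51,-0.58,0.331,-1],[0,-0.51,-0.58,0.331,-1],[0,-0.51,-0.58,0.331,-1],[0,-0.51,-0.58,0.331,-1],[0,-0.51,-0.58,0.331,-1],[0,-0.51,-0.58,0.331,-1],[0,-0.51,-0.58,0.331,-1],[0,-0.51,-0.58,0.331,-1],[0,-0.51,-0.58,0.331,-1],[0,-0.51,-0.58,0.331,-1],[0,-0.51,-0.58,0.331,-1],[0,-0.51,-0.58,0.331,-1]]}}

```text
time: 2.5
ee_pos: [0.4753, 0.0004, 0.1975]
tcp_rot: [172.8, 89.9, -7.1]
wrist_force: [1.3, -1.1, 0.1]
opening: -0.0001
```

```bash
python3 -c "
from h import *
shift((.53,.10,.197),(.565,.159,.135))"
```

```text
t 2.5 p [4.753e-01 4.000e-04 1.975e-01] f [ 1.3 -1.1  0.1] open -0.0001
toolY [ 0.001 -1.     0.   ] yaw of toolY -89.95 toolX [ 0.001 -0.    -1.   ]
(0.53, 0.1, 0.197) -> [ 0.0005 -0.0995 -0.0547]
(0.565, 0.159, 0.135) -> [ 0.0626 -0.1585 -0.0897]
```

Now over the knob, well clear at z ≈ 0.16, for a close look with the wrist camera.

Request:
{"op": "apply_moves", "data": {"commands": [[0,-0.1585,-0.09,0,-1],[0,-0.1585,-0.09,0,-1],[0,-0.1585,-0.09,0,-1],[0,-0.1585,-0.09,0,-1],[0.02,-0.1585,-0.09,0,-1],[0.037,-0.1585,-0.09,0,-1],[0.037,-0.1585,-0.09,0,-1],[0.037,-0.1585,-0.09,0,-1]]}}

```text
time: 3.3
ee_pos: [0.5707, 0.0578, 0.1633]
tcp_rot: [-86.3, 87.9, 98.4]
wrist_force: [-0.5, 0.5, -0.2]
opening: 0.0003
```

```bash
cat >> h.py <<'E'
def wrist():
    o,p,R=tool(); c=cams.camera("wrist"); M=np.array(c["mount"])
    Rw=R@M[:3,:3]; tw=R@M[:3,3]+p
    c["R"]=Rw.T; c["t"]=-Rw.T@tw; return c
E
python3 - <<'E'
from h import *
c=wrist(); cv2.imwrite("pics/w1.png",c["frame"])
P=cloud(c)[c["depth"]>0]
k=P[(abs(P[:,2]-.11)<.006)&(abs(P[:,0]-.565)<.04)&(abs(P[:,1]-.16)<.04)]
print(len(k),k.mean(0) if len(k) else "",k.min(0),k.max(0), cv2.minEnclosingCircle(np.float32(k[:,:2])))
k=P[(abs(P[:,2]-.048)<.012)&(abs(P[:,0]-.565)<.05)&(P[:,1]>.0)&(P[:,1]<.25)]
print(len(k),k.min(0),k.max(0),cv2.minAreaRect(np.float32(k[:,:2]*1000)))
shift((.565,.159,.115))
E
```

```text
1838 [0.56434177 0.15979076 0.10973959] [0.54623457 0.1433221  0.10407752] [0.58092283 0.17859302 0.11236658] ((0.5631201863288879, 0.16087858378887177), 0.018050260841846466)
8459 [0.53502474 0.04890497 0.0360106 ] [0.59104107 0.20991047 0.05980717] ((563.2508544921875, 129.35418701171875), (161.05091857910156, 55.91791534423828), 89.80660247802734)
t 3.35 p [0.5708 0.058  0.1632] f [-0.1  0.6 -0.1] open -0.0001
toolY [ 0.081 -0.996 -0.037] yaw of toolY -85.34 toolX [-0.005  0.037 -0.999]
(0.565, 0.159, 0.115) -> [ 0.0519 -0.0993 -0.0025]
```

View pics/w1.png

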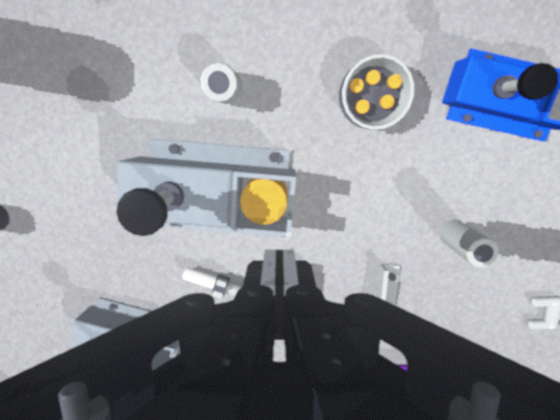

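```bash
python3 - <<'E'
from h import *
shift((.5635,.160,.16))
for i in range(3): cams.camera("wrist")
shift((.5635,.160,.16)); print(bot.get_obs()["q"].round(2))
E
```

```text
t 3.35 p [0.5708 0.058  0.1632] f [-0.1  0.6 -0.1] open -0.0001
toolY [ 0.081 -0.996 -0.037] yaw of toolY -85.34 toolX [-0.005  0.037 -0.999]
(0.5635, 0.16, 0.16) -> [ 0.007  -0.1021 -0.001 ]
t 3.5 p [0.5712 0.0578 0.1652] f [-0.  -0.3  0.3] open -0.0001
toolY [ 0.081 -0.996 -0.037] yaw of toolY -85.35 toolX [-0.003  0.037 -0.999]
(0.5635, 0.16, 0.16) -> [ 0.009  -0.1022 -0.0006]
[  4.6    7.75   9.52  91.78   2.13 179.94]
```

Joint 6 reached its range (q6 ≈ 180°), which stopped the move and left a 2° tilt. I'll turn the tool back 25° and continue.

Request:
{"op": "apply_moves", "data": {"commands": [[0,0,0,-0.15,-1],[0,0,0,-0.3,-1],[0.004,-0.03,0,-0.44,-1],[0.007,-0.065,0,-0.44,-1],[0.009,-0.102,-0.0006,-0.44,-1],[0.009,-0.102,-0.0006,-0.44,-1],[0.009,-0.102,-0.0006,-0.44,-1],[0.009,-0.102,-0.0006,-0.44,-1]]}}

```text
time: 4.3
ee_pos: [0.5636, 0.1592, 0.1604]
tcp_rot: [-116.0, 87.9, 93.9]
wrist_force: [0.5, 0.4, 0.4]
opening: 0.0001
```

```bash
python3 -c "
from h import *
shift((.5635,.160,.114),(.5635,.160,.110),(.5635,.160,.07),(.5635,.160,.069));print(bot.get_obs()['q'].round(1))"
```

```text
t 4.3 p [0.5636 0.1592 0.1604] f [0.5 0.4 0.4] open 0.0001
toolY [ 0.498 -0.867 -0.033] yaw of toolY -60.15 toolX [-0.002  0.037 -0.999]
(0.5635, 0.16, 0.114) -> [0.0464 0.0008 0.0005]
(0.5635, 0.16, 0.11) -> [0.0504 0.0009 0.0005]
(0.5635, 0.16, 0.07) -> [0.0904 0.0023 0.0012]
(0.5635, 0.16, 0.069) -> [0.0914 0.0023 0.0012]
[ 14.6   8.8  10.2  91.    2.1 164.8]
```

Request:
{"op": "apply_moves", "data": {"commands": [[0.02,0,0,0,-1],[0.035,0,0,0,-1],[0.044,0,0,0,-1],[0.048,0.001,0,0,-1],[0.052,0.001,0,0,-1],[0.056,0.001,0,0,-1],[0.06,0.001,0,0,-1],[0.064,0.001,0,0,-1],[0.068,0.001,0.001,0,-1],[0.072,0.002,0.001,0,-1],[0.076,0.002,0.001,0,-1],[0.08,0.002,0.001,0,-1]]}}

```text
time: 5.5
ee_pos: [0.5635, 0.1599, 0.0801]
tcp_rot: [-115.9, 87.9, 94.0]
wrist_force: [-0.7, 0.1, -0.1]
opening: 0.0001
```

```bash
python3 -c "
from h import *
shift((.5635,.160,.07),(.5635,.160,.069))"
```

```text
t 5.5 p [0.5635 0.1599 0.0801] f [-0.7  0.1 -0.1] open 0.0001
toolY [ 0.498 -0.867 -0.033] yaw of toolY -60.15 toolX [-0.003  0.037 -0.999]
(0.5635, 0.16, 0.07) -> [0.0101 0.0003 0.0002]
(0.5635, 0.16, 0.069) -> [0.0111 0.0003 0.0002]
```

There is no force at z = 0.080, where the knob should be pushing back. I'll look before going on.

```bash
python3 - <<'E'
from h import *
c=wrist(); s=cams.camera("side"); a=c["frame"]
b=cv2.resize(s["frame"][120:300,180:380],(0,0),fx=2.3,fy=2.3,interpolation=2)
b=cv2.copyMakeBorder(b,0,max(0,420-b.shape[0]),0,0,0)[:420]
im=np.hstack([a,b]); im=cv2.resize(im,None,fx=.78,fy=.78); cv2.imwrite("pics/w2.png",im); print(im.shape)
E
```

```text
(328, 796, 3)
```

View pics/w2.png

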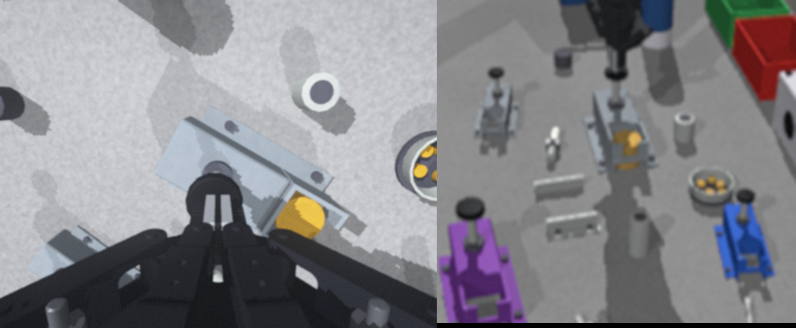

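```bash
python3 - <<'E'
from h import *
shift((.5635,.160,.07)); print(bot.get_obs()["torque"],bot.get_obs()["joint_efforts"].round(2))
for n in ("wrist","side","scene"):
    c=wrist() if n=="wrist" else cams.camera(n)
    P=cloud(c); f=c["frame"].max(-1)
    m=(c["depth"]>0)&(np.hypot(P[...,0]-.5635,P[...,1]-.16)<.021)&(P[...,2]>.052)&(P[...,2]<.2)
    print(n,m.sum(),np.histogram(P[m][:,2],np.arange(.05,.2,.008)))
    m=(c["depth"]>0)&(abs(P[...,0]-.563)<.03)&(P[...,1]<.04)&(P[...,1]>-.08)&(P[...,2]>.009)&(P[...,2]<.05)
    print(m.sum(),P[m].mean(0) if m.any() else "")
E
```

```text
t 5.6 p [0.5632 0.1599 0.0797] f [ 0.5  0.4 -0.6] open 0.0001
toolY [ 0.498 -0.867 -0.034] yaw of toolY -60.14 toolX [-0.003  0.037 -0.999]
(0.5635, 0.16, 0.07) -> [ 0.0097  0.0004 -0.0001]
[-0.02870793  0.05298995 -0.0126098 ] [-1.000e-02 -5.690e+01  4.712e+01 -2.600e-01  1.200e-01  0.000e+00]
wrist 16201 (array([ 472,    1,    0,    0,    0,    0,  175, 1942,  115,  465,  555,
        559,  919, 1363, 1767,  733, 1407, 2609]), array([0.05 , 0.058, 0.066, 0.074, 0.082, 0.09 , 0.098, 0.106, 0.114,
       0.122, 0.13 , 0.138, 0.146, 0.154, 0.162, 0.17 , 0.178, 0.186,
       0.194]))
0 
side 393 (array([27, 13, 10,  9, 11,  3, 19, 61,  9, 29, 30, 28, 20, 19, 34, 18, 27,
       17]), array([0.05 , 0.058, 0.066, 0.074, 0.082, 0.09 , 0.098, 0.106, 0.114,
       0.122, 0.13 , 0.138, 0.146, 0.154, 0.162, 0.17 , 0.178, 0.186,
       0.194]))
0 
scene 513 (array([ 53,  11,   9,   6,   1,   0,  23, 111,   6,  23,  26,  28,  32,
        33,  47,  24,  22,  28]), array([0.05 , 0.058, 0.066, 0.074, 0.082, 0.09 , 0.098, 0.106, 0.114,
       0.122, 0.13 , 0.138, 0.146, 0.154, 0.162, 0.17 , 0.178, 0.186,
       0.194]))
0
```

```bash
python3 - <<'E'
from h import *
c=cams.camera("wrist"); M=np.array(c["mount"]); K=c["camera_matrix"]; I=np.linalg.inv(M)
print(M.round(3))
for x in (0,-.02,-.03,-.04):
    q=K@(I@[x,0,0,1])[:3]; print(x,(q[:2]/q[2]).round(0))
for v in range(215,420,10):
    d=c["depth"][v,255:305:6]; 
    pts=[(M@np.r_[np.linalg.inv(K)@[u,v,1]*c["depth"][v,u],1])[:3].round(3) for u in (265,280,295)]
    print(v,*pts)
E
```

```text
[[-0.    -0.259  0.966 -0.177]
 [ 1.     0.     0.     0.   ]
 [-0.     0.966  0.259 -0.065]
 [ 0.     0.     0.     1.   ]]
0 [278. 241.]
-0.02 [278. 255.]
-0.03 [278. 263.]
-0.04 [278. 272.]
215 [ 0.027 -0.009 -0.008] [ 0.028  0.001 -0.008] [ 0.034  0.011 -0.006]
225 [-0.027 -0.006 -0.018] [-0.027  0.001 -0.018] [ 0.026  0.011 -0.002]
235 [-0.028 -0.006 -0.013] [-0.029  0.001 -0.014] [-0.03   0.008 -0.014]
245 [-0.029 -0.006 -0.009] [-0.029  0.001 -0.009] [-0.03   0.008 -0.009]
255 [-0.045 -0.006 -0.01 ] [-0.046  0.001 -0.011] [-0.03   0.008 -0.004]
265 [-0.055 -0.005 -0.01 ] [-0.055  0.001 -0.01 ] [-0.055  0.007 -0.01 ]
275 [-0.065 -0.005 -0.011] [-0.064  0.001 -0.01 ] [-0.065  0.006 -0.011]
285 [-0.072 -0.005 -0.01 ] [-0.073  0.001 -0.011] [-0.074  0.006 -0.011]
295 [-0.082 -0.004 -0.012] [-0.072  0.001 -0.007] [-0.082  0.005 -0.012]
305 [-0.087 -0.004 -0.012] [-0.072  0.001 -0.003] [-0.086  0.005 -0.011]
315 [-0.093 -0.004 -0.012] [-0.072  0.001  0.001] [-0.093  0.005 -0.012]
325 [-0.097 -0.003 -0.011] [-0.072  0.001  0.006] [-0.102  0.004 -0.015]
335 [-0.097 -0.004 -0.008] [-0.071  0.001  0.01 ] [-0.103  0.004 -0.012]
345 [-0.099 -0.003 -0.006] [0.066 0.001 0.117] [-0.103  0.004 -0.009]
355 [-0.098 -0.004 -0.003] [0.062 0.001 0.124] [-0.104  0.004 -0.007]
365 [-0.11  -0.003 -0.009] [-0.11   0.001 -0.009] [-0.111  0.004 -0.01 ]
375 [-0.114 -0.003 -0.01 ] [-0.115  0.001 -0.01 ] [-0.115  0.004 -0.011]
385 [-0.117 -0.003 -0.01 ] [-0.118  0.001 -0.011] [-0.117  0.004 -0.01 ]
395 [-0.121 -0.003 -0.011] [-0.121  0.001 -0.011] [-0.12   0.004 -0.01 ]
405 [-0.122 -0.002 -0.01 ] [-0.123  0.001 -0.011] [-0.123  0.003 -0.011]
415 [-0.126 -0.002 -0.011] [-0.124  0.001 -0.009] [-0.125  0.003 -0.01 ]
```

The cameras agree that the knob top is still at 0.11. The shut tips are at its centre with no force, so they seem to have passed into it without contact. I'll lift clear and retry slowly, watching the force.

Request:
{"op": "apply_moves", "data": {"commands": [[-0.01,0,0,0,-1],[-0.02,0,0,0,-1],[-0.03,0,0,0,-1],[-0.04,-0.001,0,0,-1],[-0.04,-0.001,0,0,-1]]}}

```text
time: 6.3
ee_pos: [0.5641, 0.1596, 0.1229]
tcp_rot: [-120.8, 87.8, 89.0]
wrist_force: [-0.1, 0.3, 0.2]
opening: 0.0001
```

```bash
python3 - <<'E'
from h import *
shift((.5635,.160,.11),(.5635,.160,.105))
c=wrist(); M=np.array(c["mount"]); K=c["camera_matrix"]
cv2.imwrite("pics/w3.png",c["frame"][150:330,150:410].repeat(3,0).repeat(3,1))
P=cloud(c)
for v in range(215,300,6): print(v,P[v,265].round(3),P[v,280].round(3),P[v,295].round(3))
E
```

```text
t 6.3 p [0.5641 0.1596 0.1229] f [-0.1  0.3  0.2] open 0.0001
toolY [ 0.498 -0.867 -0.032] yaw of toolY -60.14 toolX [ 0.001  0.038 -0.999]
(0.5635, 0.16, 0.11) -> [ 0.0129 -0.0002  0.0005]
(0.5635, 0.16, 0.105) -> [ 0.0179 -0.      0.0006]
215 [0.57  0.173 0.11 ] [0.575 0.165 0.109] [0.579 0.158 0.111]
221 [0.567 0.171 0.111] [0.572 0.163 0.111] [0.576 0.156 0.109]
227 [0.564 0.169 0.11 ] [0.568 0.161 0.11 ] [0.573 0.154 0.11 ]
233 [0.56  0.167 0.109] [0.565 0.16  0.11 ] [0.57  0.152 0.111]
239 [0.62  0.185 0.301] [0.562 0.158 0.11 ] [0.566 0.15  0.109]
245 [0.554 0.164 0.111] [0.558 0.156 0.109] [0.563 0.148 0.111]
251 [0.57  0.168 0.164] [0.574 0.163 0.164] [0.56  0.146 0.11 ]
257 [0.57  0.168 0.171] [0.574 0.162 0.171] [0.521 0.122 0.004]
263 [0.571 0.167 0.178] [0.574 0.162 0.178] [0.576 0.157 0.176]
269 [0.571 0.167 0.183] [0.573 0.162 0.182] [0.576 0.157 0.182]
275 [0.571 0.167 0.188] [0.573 0.162 0.187] [0.577 0.157 0.189]
281 [0.571 0.166 0.193] [0.573 0.161 0.191] [0.576 0.157 0.192]
287 [0.572 0.166 0.198] [0.573 0.161 0.195] [0.577 0.158 0.198]
293 [0.572 0.166 0.203] [0.57  0.16  0.195] [0.577 0.158 0.203]
299 [0.572 0.166 0.207] [0.569 0.159 0.196] [0.576 0.157 0.206]
```

View pics/w3.png

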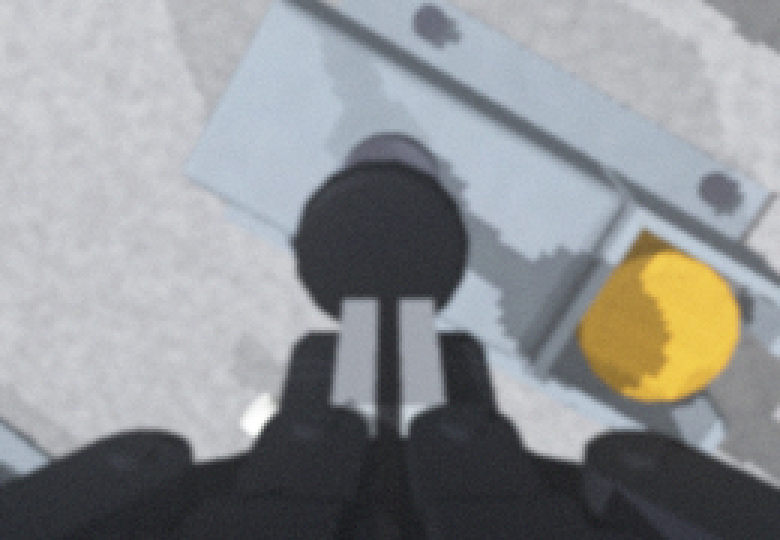

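The close view shows the cause. The tips end at about z = 0.162 while the reported TCP is at 0.123, so the real fingertips are about 39 mm short of the reported TCP. The tips never reached the knob, and contact should come at reported z ≈ 0.071. I'll go down gently and check the force.

Request:
{"op": "apply_moves", "data": {"commands": [[0.02,0,0,0,-1],[0.035,0,0,0,-1],[0.043,0.001,0.001,0,-1],[0.047,0.001,0.001,0,-1],[0.05,0.001,0.001,0,-1],[0.053,0.001,0.001,0,-1],[0.056,0.001,0.001,0,-1]]}}

```text
time: 7.05
ee_pos: [0.563, 0.1599, 0.0667]
tcp_rot: [-119.0, 87.9, 90.8]
wrist_force: [-5.0, -3.5, 7.8]
opening: 0.0003
```

```bash
python3 -c "
from h import *
shift((.5635,.160,.031))"
```

```text
t 7.05 p [0.563  0.1599 0.0667] f [-5.  -3.5  7.8] open 0.0003
toolY [ 0.497 -0.867 -0.032] yaw of toolY -60.15 toolX [-0.001  0.037 -0.999]
(0.5635, 0.16, 0.031) -> [0.0357 0.0013 0.0002]
```

Contact at last, with 7.8 N up. I'll carry on at 40 mm/s or slower.

Request:
{"op": "apply_moves", "data": {"commands": [[0.004,0,0,0,-1],[0.008,0,0,0,-1],[0.012,0,0,0,-1],[0.016,0,0,0,-1],[0.02,0.001,0,0,-1],[0.024,0.001,0,0,-1],[0.028,0.001,0,0,-1],[0.031,0.001,0,0,-1],[0.033,0.001,0,0,-1],[0.033,0.001,0,0,-1]]}}

```text
time: 8.05
ee_pos: [0.5635, 0.1598, 0.036]
tcp_rot: [-120.7, 87.9, 89.1]
wrist_force: [-7.0, -3.9, 15.1]
opening: 0.0005
```

Request:
{"op": "apply_moves", "data": {"commands": [[0.002,0,0,0,-1],[0.002,0,0,0,-1]]}}

```text
time: 8.25
ee_pos: [0.5635, 0.1598, 0.036]
tcp_rot: [-122.5, 87.9, 87.3]
wrist_force: [-6.9, -1.9, 12.9]
opening: 0.0002
```

Request:
{"op": "apply_moves", "data": {"commands": [[0.003,0,0,0,-1],[0.005,0,0,0,-1],[0.005,0,0,0,-1]]}}

```text
time: 8.55
ee_pos: [0.5639, 0.1599, 0.0358]
tcp_rot: [-127.5, 87.8, 82.3]
wrist_force: [-14.3, -5.7, 32.5]
opening: 0.0001
```

```bash
python3 - <<'E'
from h import *
shift((.5635,.160,.031))
for n in ("side","scene"):
    c=cams.camera(n); P=cloud(c)
    m=(c["depth"]>0)&(np.hypot(P[...,0]-.5635,P[...,1]-.16)<.018)&(P[...,2]>.052)&(P[...,2]<.2)
    print(n,np.histogram(P[m][:,2],np.arange(.054,.13,.005)))
    m=(c["depth"]>0)&(abs(P[...,0]-.563)<.03)&(P[...,1]<.035)&(P[...,1]>-.08)&(P[...,2]>.009)&(P[...,2]<.05)
    print(m.sum(),P[m].mean(0) if m.any() else "")
E
```

```text
t 8.55 p [0.5639 0.1599 0.0358] f [-14.3  -5.7  32.5] open 0.0001
toolY [ 0.497 -0.867 -0.03 ] yaw of toolY -60.19 toolX [ 0.005  0.037 -0.999]
(0.5635, 0.16, 0.031) -> [ 0.0048 -0.0002  0.0004]
side (array([ 4, 18, 22, 32, 11, 12, 13, 20, 16, 13,  9,  7, 10, 18, 10]), array([0.054, 0.059, 0.064, 0.069, 0.074, 0.079, 0.084, 0.089, 0.094,
       0.099, 0.104, 0.109, 0.114, 0.119, 0.124, 0.129]))
300 [ 0.56357075 -0.00470529  0.01389085]
scene (array([ 4,  5, 25, 55,  9, 17, 14, 20, 17, 13, 15, 15, 21, 26, 16]), array([0.054, 0.059, 0.064, 0.069, 0.074, 0.079, 0.084, 0.089, 0.094,
       0.099, 0.104, 0.109, 0.114, 0.119, 0.124, 0.129]))
397 [ 0.56555195 -0.00142636  0.01346518]
```

The plunger is at its stop: z holds at 0.0358 with 32 N, the knob is at 0.07 and the plug has come out. So the tip offset is about 34 mm. Now I release it slowly.

Request:
{"op": "apply_moves", "data": {"commands": [[-0.006,0,0,0,-1],[-0.012,0,0,0,-1],[-0.018,0,0,0,-1],[-0.024,0,0,0,-1],[-0.03,0,0,0,-1],[-0.036,0,0,0,-1],[-0.044,0,0,0,-1],[-0.06,0,0,0,-1],[-0.08,0,0,0,-1],[-0.1,0,0,0,-1],[-0.1,0,0,0,-1]]}}

```text
time: 9.75
ee_pos: [0.5643, 0.1559, 0.1384]
tcp_rot: [-132.1, 87.8, 77.7]
wrist_force: [0.1, 0.4, -0.1]
opening: -0.0002
```

```bash
python3 - <<'E'
from h import *
for n in ("side","scene"):
    c=cams.camera(n); P=cloud(c); np.savez(n+"1.npz",**c)
    m=(c["depth"]>0)&(np.hypot(P[...,0]-.5635,P[...,1]-.16)<.018)&(P[...,2]>.052)&(P[...,2]<.125)
    print(n,np.histogram(P[m][:,2],np.arange(.094,.13,.005))[0])
    m=(c["depth"]>0)&(abs(P[...,0]-.563)<.04)&(P[...,1]<.035)&(P[...,1]>-.08)&(P[...,2]>.009)&(P[...,2]<.03)
    k=P[m]; print(m.sum(),k.mean(0),cv2.minEnclosingCircle(np.float32(k[:,:2]*1000)))
shift((.62,-.02,.10),(.612,-.02,-.03))
f=dict(np.load("scene1.npz"))["frame"][150:310,200:420]; cv2.imwrite("pics/crop2.png",cv2.resize(f,None,fx=3.6,fy=3.6,interpolation=2))
E
```

```text
side [ 0 13 21 65  1  0  0]
173 [ 0.56373951 -0.02157092  0.01462134] ((564.4359130859375, -19.056964874267578), 25.127538681030273)
scene [  2   9  49 113   5   0   0]
224 [ 0.56569359 -0.01769849  0.01400185] ((564.1027221679688, -17.84830093383789), 24.567138671875)
t 9.85 p [0.5634 0.1559 0.1355] f [-0.6 -0.6 -0.7] open -0.0001
toolY [ 0.497 -0.867 -0.03 ] yaw of toolY -60.2 toolX [ 0.005  0.037 -0.999]
(0.62, -0.02, 0.1) -> [0.0292 0.1817 0.039 ]
(0.612, -0.02, -0.03) -> [0.1591 0.1816 0.0488]
```

View pics/crop2.png

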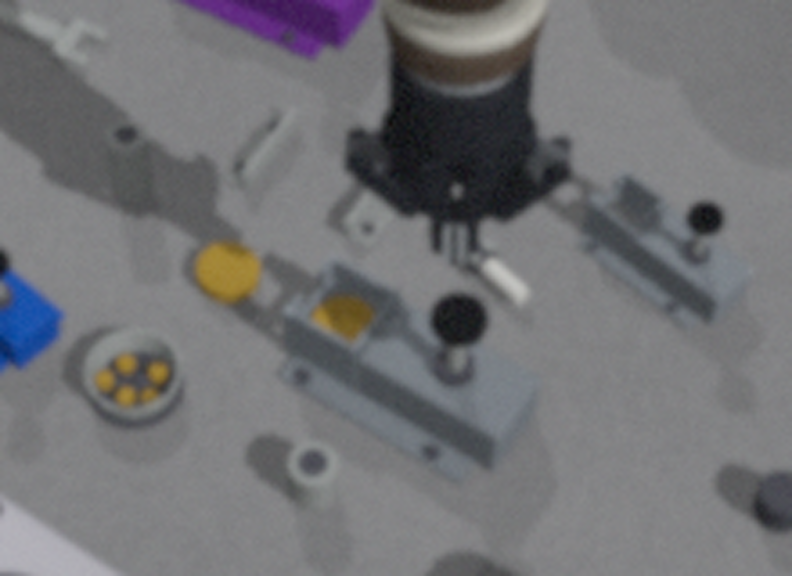

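The picture shows the plug out on the bench (228,272), the knob fully up (458,320) and the stack dropped by one (345,315). Next I go round to the +x side of the plug, between it and the dish, and open the fingers to about 25 mm to cradle it.

Request:
{"op": "apply_moves", "data": {"commands": [[0,0.04,0.01,0,-0.41],[0,0.08,0.02,0,-0.41],[0,0.12,0.03,0.15,-0.41],[0,0.15,0.038,0.3,-0.41],[0,0.177,0.043,0.45,-0.41],[0.029,0.177,0.043,0.45,-0.41],[0.029,0.177,0.043,0.45,-0.41],[0.029,0.177,0.043,0.45,-0.41],[0.029,0.177,0.043,0.45,-0.41]]}}

```text
time: 10.75
ee_pos: [0.6142, -0.0174, 0.101]
tcp_rot: [-102.3, 87.9, 81.8]
wrist_force: [-0.2, 0.9, 0.1]
opening: 0.0251
```

```bash
python3 - <<'E'
from h import *
shift((.614,-.018,.05),(.614,-.018,-.03))
print(bot.get_obs()["q"].round(1))
c=wrist(); cv2.imwrite("pics/w4.png",c["frame"]); P=cloud(c)
m=(c["depth"]>0)&(abs(P[...,0]-.563)<.04)&(P[...,1]<.035)&(P[...,1]>-.08)&(P[...,2]>.009)&(P[...,2]<.03)
k=P[m]; print(m.sum(),k.mean(0) if m.any() else 0)
E
```

```text
t 10.75 p [ 0.6142 -0.0174  0.101 ] f [-0.2  0.9  0.1] open 0.0251
toolY [ 0.071 -0.997 -0.037] yaw of toolY -85.93 toolX [ 0.005  0.037 -0.999]
(0.614, -0.018, 0.05) -> [0.051  0.0025 0.0006]
(0.614, -0.018, -0.03) -> [0.1309 0.0054 0.0012]
[ -2.7  12.7   8.1  85.2   2.1 173.2]
1940 [ 0.56501874 -0.01846427  0.01424878]
```

View pics/w4.png

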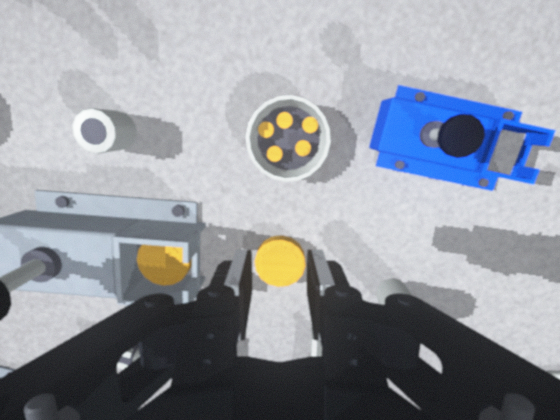

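The wrist picture shows the plug (279,262) centred between the fingers, with the dish (288,138) clear behind. I go down now, aiming for real tips about 4 mm above the bench (reported z ≈ -0.030).

Request:
{"op": "apply_moves", "data": {"commands": [[0.04,0.002,0,0,-0.41],[0.08,0.004,0.001,0,-0.41],[0.11,0.005,0.001,0,-0.41],[0.122,0.005,0.001,0,-0.41],[0.128,0.005,0.001,0,-0.41],[0.131,0.005,0.001,0,-0.41],[0.131,0.005,0.001,0,-0.41]]}}

```text
time: 11.5
ee_pos: [0.6155, -0.0175, -0.0283]
tcp_rot: [-106.3, 87.8, 77.8]
wrist_force: [-0.6, -0.4, 0.8]
opening: 0.0254
```

```bash
python3 - <<'E'
from h import *
shift((.614,-.018,-.03),(.5,-.013,-.03),(.49,-.013,-.03))
c=cams.camera("side"); P=cloud(c)
m=(c["depth"]>0)&(P[...,0]>.6)&(P[...,0]<.632)&(P[...,1]<.035)&(P[...,1]>-.07)&(P[...,2]>-.005)&(P[...,2]<.06)
print(np.histogram(P[m][:,2],np.arange(-.005,.06,.004))[0])
E
```

```text
t 11.5 p [ 0.6155 -0.0175 -0.0283] f [-0.6 -0.4  0.8] open 0.0254
toolY [ 0.071 -0.997 -0.036] yaw of toolY -85.91 toolX [ 0.008  0.037 -0.999]
(0.614, -0.018, -0.03) -> [0.0016 0.0004 0.0015]
(0.5, -0.013, -0.03) -> [ 0.0009 -0.0127  0.1149]
(0.49, -0.013, -0.03) -> [ 0.0008 -0.0134  0.1248]
[ 20 155  19   8  13  15  11  21  12  23   8  10   8   6  19  24]
```

Request:
{"op": "apply_moves", "data": {"commands": [[0.001,-0.001,0.01,0,-0.41],[0.001,-0.002,0.02,0,-0.41],[0.001,-0.003,0.026,0,-0.41],[0.001,-0.0035,0.032,0,-0.41],[0.001,-0.004,0.039,0,-0.41],[0.001,-0.005,0.046,0,-0.41],[0.001,-0.006,0.053,0,-0.41],[0.001,-0.0065,0.06,0,-0.41],[0.001,-0.007,0.067,0,-0.41],[0.001,-0.008,0.074,0,-0.41],[0.001,-0.009,0.08,0,-0.41],[0.001,-0.009,0.08,0,-0.41]]}}

```text
time: 12.75
ee_pos: [0.5342, -0.0141, -0.0298]
tcp_rot: [-105.6, 87.8, 78.4]
wrist_force: [0.3, -0.3, 0.7]
opening: 0.0249
```

```bash
cat >> h.py <<'E'
def plug(n):
    c=cams.camera(n); P=cloud(c); f=c["frame"].astype(int)
    m=(c["depth"]>0)&(P[...,0]>.41)&(P[...,0]<.6)&(P[...,1]<.04)&(P[...,1]>-.09)&(P[...,2]>.006)&(P[...,2]<.03)&(f[...,2]-f[...,0]>50)
    k=P[m]; print(n,m.sum(),k.mean(0).round(4),k[:,2].max(),np.round(cv2.minEnclosingCircle(np.float32(k[:,:2]*1000))[0]),k[:,:2].min(0),k[:,:2].max(0)); return c
E
python3 - <<'E'
from h import *
shift((.488,-.014,-.0293)); plug("side");plug("scene")
E
```

```text
t 12.75 p [ 0.5342 -0.0141 -0.0298] f [ 0.3 -0.3  0.7] open 0.0249
toolY [ 0.071 -0.997 -0.036] yaw of toolY -85.91 toolX [ 0.008  0.037 -0.999]
(0.488, -0.014, -0.0293) -> [-0.0008 -0.0034  0.0461]
side 179 [ 0.5038 -0.022   0.0143] 0.01837585951413682 [505. -19.] [ 0.483984   -0.04111084] [0.52448561 0.00279371]
scene 19 [ 0.507  -0.0207  0.0132] 0.01661846479249098 [505. -20.] [ 0.48491651 -0.02971828] [ 0.52562116 -0.00974457]
```

The plug leads the tool by 29 mm, as worked out. The last 46 mm follow.

Request:
{"op": "apply_moves", "data": {"commands": [[0,-0.001,0.006,0,-0.41],[0,-0.0015,0.012,0,-0.41],[0,-0.002,0.018,0,-0.41],[0,-0.003,0.024,0,-0.41],[0,-0.0035,0.029,0,-0.41],[0,-0.004,0.034,0,-0.41],[0,-0.0045,0.038,0,-0.41],[0,-0.005,0.042,0,-0.41],[0,-0.006,0.0445,0,-0.41],[0,-0.006,0.046,0,-0.41],[0,-0.006,0.046,0,-0.41]]}}

```text
time: 13.95
ee_pos: [0.4885, -0.0114, -0.03]
tcp_rot: [-106.3, 87.8, 77.8]
wrist_force: [-0.5, -0.5, -0.4]
opening: 0.0253
```

```bash
python3 - <<'E'
from h import *
shift((.488,-.012,-.0293)); plug("side");plug("scene")
E
```

```text
t 13.95 p [ 0.4885 -0.0114 -0.03  ] f [-0.5 -0.5 -0.4] open 0.0253
toolY [ 0.071 -0.997 -0.036] yaw of toolY -85.91 toolX [ 0.008  0.037 -0.999]
(0.488, -0.012, -0.0293) -> [-0.0007  0.0005  0.0005]
side 186 [ 0.4584 -0.019   0.014 ] 0.018050257217525095 [459. -16.] [ 0.43845725 -0.03858408] [0.47839343 0.00605203]
scene 22 [ 0.4636 -0.0184  0.014 ] 0.02008681154092927 [461. -15.] [ 0.43988423 -0.03004288] [ 0.48174955 -0.00597333]
```

Plug at about (0.459, -0.016), against a bay centre of (0.459, -0.015). I back off along +x first, then lift.

Request:
{"op": "apply_moves", "data": {"commands": [[0,0,-0.01,0,-0.41],[0,0.002,-0.025,0,-0.41],[-0.03,0.003,-0.045,0,-0.41],[-0.07,0.003,-0.06,0,-0.41],[-0.12,0.003,-0.07,0,-0.41],[-0.16,0.003,-0.08,0,-0.41],[-0.16,0.003,-0.1,0,-0.41],[-0.16,0.003,-0.12,0,-0.41],[-0.16,0.003,-0.12,0,-0.41]]}}

```text
time: 14.95
ee_pos: [0.6094, -0.0117, 0.1302]
tcp_rot: [-106.4, 87.8, 77.7]
wrist_force: [0.1, -0.8, -1.3]
opening: 0.0254
```

```bash
python3 - <<'E'
from h import *
shift((.6,0,.13)); s=plug("side");plug("scene")
P=cloud(s)
for n,(a,b,h) in dict(knob=(.5635,.16,.1),tall=(.541,-.121,.05),short=(.666,.123,.03),spark=(.466,.127,.008)).items():
    k=P[(s["depth"]>0)&(np.hypot(P[...,0]-a,P[...,1]-b)<.035)&(P[...,2]>h)&(P[...,2]<.13)]; print(n,len(k),k.mean(0).round(3) if len(k) else "")
cv2.imwrite("pics/end.png",cv2.resize(s["frame"][120:300,180:380],None,fx=3,fy=3,interpolation=2))
E
```

```text
t 14.95 p [ 0.6094 -0.0117  0.1302] f [ 0.1 -0.8 -1.3] open 0.0254
toolY [ 0.071 -0.997 -0.036] yaw of toolY -85.9 toolX [ 0.008  0.037 -0.999]
(0.6, 0, 0.13) -> [ 0.0005 -0.0123  0.0086]
side 195 [ 0.4592 -0.0189  0.0139] 0.019735999689492155 [459. -17.] [ 0.43872702 -0.03838257] [0.48070301 0.00719825]
scene 202 [ 0.4621 -0.0135  0.0138] 0.01912243778123456 [461. -14.] [ 0.43969877 -0.03687003] [0.4830092  0.00692782]
knob 105 [0.563 0.156 0.109]
tall 114 [ 0.539 -0.125  0.059]
short 74 [0.664 0.118 0.036]
spark 87 [0.462 0.122 0.017]
```

View pics/end.png

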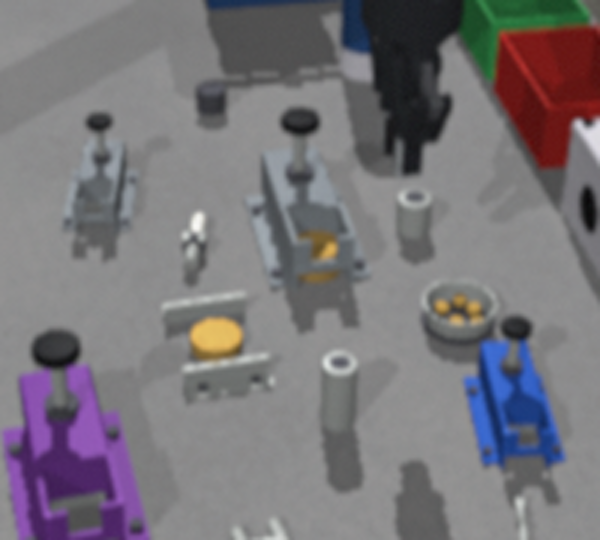

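The plug lies flat midway between the rails (216,338), the knob is up (300,120), and the other things are where they were.

```bash
python3 -c "
from workcell import bot
print(bot.job_done())"
```

```text
the job is handed in; nothing more can be done
None
```

The job is done and handed in at about 15 s of the 48 s allowed. I pressed the large grey dispenser's plunger to its stop once and let it come fully back up. Then I pushed the plug along the bench between the slightly open fingers into the bay, backed off and lifted clear.

- **Plug:** the last camera checks put it at about (0.460, -0.016), flat with its top at 14 mm. The bay centre measured (0.459, -0.015), and the final picture shows the plug between the rails. The two cameras differ by 2–3 mm.
- **Dispenser:** the knob is back at 0.109 m and the remaining plugs are still in the magazine.
- **Loose parts:** the two sockets and the spark plug measured within a few millimetres of where they started. The wrench, screwdriver, tappet and spray can I did not re-measure; the arm stayed well away from them.

Three things did not go as planned:
- **First press:** it never reached the knob, because the real fingertips end about 34 mm short of the reported TCP. I found this from the wrist view and corrected by the contact force.
- **Joint 6:** an early move ran it up to about 179.9°, just inside its 180° range, and left the tool tilted by 2°, which did no harm.
- **Force at the stop:** the fingertip pressed with about 36 N in total when the plunger bottomed out.

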